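# Tighten the bench clamp on the ladder rung until its tab pops out

### The arm

A 6-joint arm with a two-finger parallel gripper is mounted at the origin on the work surface. World frame = base frame: x ahead of the robot, y to its left, z up, the work surface at z = 0. Lengths are in mm, angles in rad, forces in N, time in s.
With the tool pointing down it reaches from about 300 to 775 mm from the base axis. Payload 14.6 kg.
Tool frame: the origin (TCP) lies midway between the tips of the shut fingers; the grasp point (between the pads) lies grasp_offset behind it (grasp_offset is the distance from the TCP to the grasp point, in mm); z points along the fingers, y is the line along which they close (so a half turn about z gives the same grasp; the last joint's range is limited). The gripper opens to 94 mm and grips with 3 to 60 N. Pads are 16 mm wide; open, the fingers measure 119 mm over their backs; the gripper's body (75 mm by 177 mm) begins 78 mm behind the grasp point.
Start: joints at [1.179, 0.3, 1.521, -0, 1.321, -0.067], TCP at [175.513, 521.234, 205.446] pointing down, gripper open.
Joint ranges: [-3.03, 3.03], [-0.79, 2.21], [0.23, 2.52], [-1.04, 4.18], [0, 3.07], [-2.55, 2.55]. Speed limits (rad/s): [2.22, 2.22, 2.57, 3.14, 3.14, 3.14].

### API

Orientations are given as [roll, pitch, yaw] about the fixed x, y, z axes, in that order (R = Rz(yaw) Ry(pitch) Rx(roll)).
In Python, from cell import * gives the robot as it stands. The module is installed in compiled form; this text tells all that it offers.
- The arm moves only by the shell command python3 -m jog 'ROWS' [FORCE]. ROWS is JSON, a list of rows, each a list of 3 entries, a list of its own where there are three numbers: the finger opening in mm, from 0 to 94, then the shift along the tool's x, y, z in units of 50 mm (1.0 is 50 mm), then the turn about the tool's z in units of 180 degrees (1.0 is 180 degrees). In form: [[fingers, [dx, dy, dz], twist], ...]. A call has 1 to 20 rows; each row shifts and turns the commanded pose from where the row before left it, along the tool's axes as they then stand; what a row does not reach is not made up. A row lasts 1/10 s, in which the tool goes at most 50 mm and 8.59 degrees, less where a joint would pass 70% of its speed; a pose out of reach is approached as far as the arm can. A call with a number of a shift or a turn outside -1 to 1 is refused whole. A call with a gripper value outside its range is refused whole. The fingers move at their own pace and stop on an object; FORCE is the grip in N (left out, the last holds). Time passes only in rows, so rows that do not move let the fingers close. It gives the time, the measured TCP pose, the force, the opening and the grip force at its end, in the units of the state.
- read_state(): the state, without advancing time (a new reading comes with each control period).
- camera(name): name is "scene" or "top"; returns the picture (480x640x3 uint8, red, green, blue); there is no depth.
- calibration(name): a dict with "mtx" (3x3 intrinsics, pixels), "cam_to_world" (4x4, takes a point from camera to world coordinates). Camera axes: x right, y down, z forward; pixel columns grow to the right and rows downward; lengths in mm; the calibration is good to about 2 mm. A picture is of the moment at which its call begins. calibration takes no time and is no camera call.
- sign_off(): hands the job in; it is judged then, once.
Trained networks look in the newest picture that a camera, given by its name, has taken for a name from the list of things; names that differ only in an ending like _2 or _b are one class to them, and where a whole thing is asked for, a point or a joint stands for the part that bears it (a point fixed in the world has none). Each returns a list of dicts, best first, with "conf" (0 to 1); they miss things now and then, are a little off and sometimes report something else, mostly with a low value. They report only what shows in the picture. A call takes as long as a camera call. They do not tell look-alikes from the thing itself.
- regions_of(camera, query): "pixels" (480x640 bool, what is visible of it) and "rect" ([centre column, centre row, width, height] in pixels, round what is visible of it).
The state is a dict: "clock": time; "joints": joint angles; "qd": joint speeds; "effort": joint torques, N m; "eef_pos": TCP position; "eef_rot": TCP orientation; "wrist_force": force on the tool from outside, world axes, zero at the start; "moment": the same for the moment, N m; "finger_gap": finger opening in mm; "finger_force": force on a finger pad.
Only numpy, scipy, OpenCV 4.12 (cv2) and the standard library are available. Lean on these libraries where they do the work, as an engineer would, in place of code of your own. Each camera call takes 0.05 s, during which the arm holds its last target. There are 200 camera calls.

### The job

One of the two bench clamps has a piece of aluminium ladder rung lying loose in its mouth. Turn that clamp's crank clockwise until the sprung brass tab pops fully out of the front of its base, then stop there, without over-tightening, and let go. Leave the empty clamp's crank as it is.

Things in the scene. Friction and masses are not known exactly. Their poses are not given: they have to be found in the camera images.
- clamp_knob (a point): Grip to be turned: upright black round knob, diameter 26 mm, 52 mm tall, on the steel crank arm atop the clamp that holds the rung. Point: on its axis, half-way up, 190 mm above the table; the arm's top is 28 mm below it. It spins freely on its pin, so it can be held and carried round the 70 mm radius circle without turning the hand. Stiff (5 to 9 N). Its orientation means nothing.
- clamp_axis (a point): Vertical axis the crank turns about, 150 mm above the table; clamp, pad and rung (30 x 30 x 180 mm) lie under it. Dark iron C-frame, fixed, base 170 x 90 x 28 mm, head 132 x 56 mm, top at 135 mm. Frame: x from column to front, z up. Clockwise from above tightens: the knob goes from the -y side of the front past -y and -x (over the column) to +y, never over the front. It takes 0.6 to 2.5 rad, different each time.
- clamp_tab (a joint): How far the brass tab (30 mm wide, 10 mm thick, 15 mm above the table) sticks out of the front of the clamp's base, 60 mm from clamp_axis along its +x, in m: 0 flush, 0.016 fully out. It stays flush until the pad presses hard on the rung, then comes out within about 0.5 rad of crank turn; fully out counts from 0.013. It goes in again if the crank is turned back.
- clamp_overload (a joint): Over-tightening, in m: 0 until the tab is fully out, then 0.004 per rad of further crank turn; more than 0.002 (about 0.5 rad, 30 degrees, too far) is over-tightened.
- spare_knob (a point): The same point on the crank knob of the other clamp, of the same make, whose mouth is empty: not to be turned.
Things that resemble listed ones, but are neither listed nor needed, are in the scene too. Leave any orange look-alike of the part that bears clamp_knob alone.

How it is judged (in metres and radians):
At the end, for the whole second after the job is handed in: The brass tab of the clamp that holds the rung is out by more than 13 mm, the overload is less than 2 mm, the empty clamp's knob is within 30 mm of where it was (value of joint clamp_tab above 0.013 m and value of joint clamp_overload below 0.002 m and distance of spare_knob from where it was at the start of the episode below 0.03 m); the robot touches nothing.
It fails at once if the clamp is over-tightened: the crank goes on about 30 degrees after the tab is fully out (overload over 2 mm) (value of joint clamp_overload above 0.002 m).
It fails at once if the empty clamp's crank is turned: its knob moves more than 30 mm (distance of spare_knob from where it was at the start of the episode above 0.03 m).
It also fails if it takes over 45 s, if anything falls off the work surface, if the arm or the gripper's body presses on something with over 40 N, if the wrist force passes 120 N, or if a joint passes its speed limit or range.

## Working session

There is one attempt and no reset: what is moved stays moved. The work goes in short steps, Python scripts to look and compute and a shell command to move; the robot and the scene stay as the last step left them, time stands still between calls to the robot, and variables do not carry over. Pictures are saved under pics/ and viewed, at most 10 in all, crops included, and the job is handed in when it is done.

```bash
mkdir -p pics; cat > h.py <<'E'
from cell import *
import numpy as np, cv2
def ray(cam,u,v):
    c=calibration(cam);K=np.array(c["mtx"]);T=np.array(c["cam_to_world"])
    d=T[:3,:3]@np.linalg.inv(K)@[u,v,1];return T[:3,3],d/np.linalg.norm(d)
def at_z(cam,u,v,z):
    o,d=ray(cam,u,v);return o+d*(z-o[2])/d[2]
def tri(a,b):
    (o1,d1),(o2,d2)=a,b
    s=np.linalg.lstsq(np.c_[d1,-d2],o2-o1,rcond=None)[0]
    p,q=o1+d1*s[0],o2+d2*s[1];return (p+q)/2,np.linalg.norm(p-q)
def save(cam,name):
    im=camera(cam);cv2.imwrite(f"pics/{name}.png",im[:,:,::-1]);return im
def proj(cam,p):
    c=calibration(cam);q=np.linalg.inv(np.array(c["cam_to_world"]))@np.r_[p,1];u=np.array(c["mtx"])@q[:3];return u[:2]/u[2]
E
python3 - <<'E'
from h import *
np.set_printoptions(precision=1,suppress=True)
for c in("scene","top"):
    save(c,c+"0"); print(c,np.array(calibration(c)["cam_to_world"]),calibration(c)["mtx"][0][0])
    for q in("clamp_knob","clamp_tab","spare_knob"):
        for r in regions_of(c,q): print(q,round(r["conf"],2),np.array(r["rect"]))
print(read_state())
E
```

```text
scene [[   0.7    0.5   -0.5 1015.8]
 [   0.7   -0.5    0.4 -334.1]
 [  -0.    -0.6   -0.8  953. ]
 [   0.     0.     0.     1. ]] 452.09642337293064
clamp_knob 0.76 [145.9 269.2  19.1  23.4]
clamp_knob 0.66 [306.7 178.3  13.8  23.2]
clamp_knob 0.51 [364.1 251.1  12.   23.8]
clamp_knob 0.51 [504.1 223.4  16.8  18.6]
spare_knob 0.71 [197.5 353.5  17.4  23.4]
top [[   0.    -1.     0.1  409.9]
 [  -1.    -0.    -0.   105.5]
 [   0.    -0.1   -1.  1410.7]
 [   0.     0.     0.     1. ]] 557.0830204277948
clamp_knob 0.63 [466.2 300.1  15.8  15. ]
clamp_knob 0.51 [300.7 166.2  11.4  18.9]
spare_knob 0.68 [475.4 193.6  15.5  13.2]
{'clock': 0.4, 'joints': array([ 1.2,  0.3,  1.5,  0. ,  1.3, -0.1]), 'qd': array([ 0., -0.,  0., -0., -0., -0.]), 'effort': array([ -0. , -53.1, -35.3,   0.1,   0. ,  -0. ]), 'eef_pos': array([175.5, 521.2, 205.3]), 'eef_rot': array([-3.1, -0. ,  2.8]), 'wrist_force': array([0.4, 0.6, 0.3]), 'moment': array([ 0. ,  0.1, -0. ]), 'finger_force': 0.0, 'finger_gap': 93.84730542053381}
```

View pics/scene0.png

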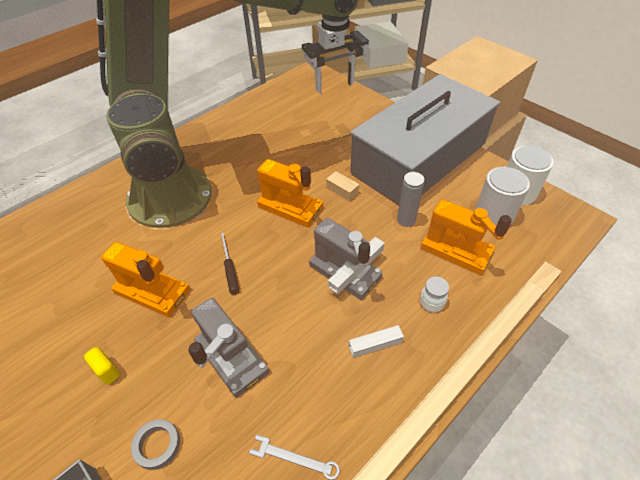

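View pics/top0.png

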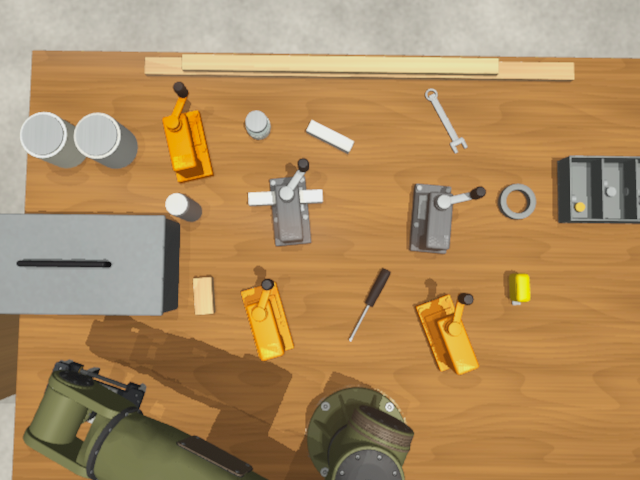

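The scene view shows the dark grey clamp with the rung at (345,260), its knob at (364,251). In the top view that knob is at (302,165) and the crank boss at (288,193). The empty clamp is on the right in the top view, at (435,215), with its knob at (478,192).

```bash
python3 - <<'E'
from h import *
np.set_printoptions(precision=1,suppress=True)
print("knob",tri(ray("scene",364.1,251.1),ray("top",301.7,166.2)))
print("axis",tri(ray("scene",355,238),ray("top",288,193)))
for z in (190,): print(at_z("scene",364.1,251.1,z),at_z("top",301.7,166.2,z))
print(at_z("scene",355,240,155),at_z("top",288,193,155))
print(tri(ray("scene",197.5,353.5),ray("top",475.4,193.6)))
# clamp base outline corners top at z=28
a=cv2.resize(cv2.imread("pics/scene0.png")[205:305,295:395],None,fx=4,fy=4,interpolation=2)
b=cv2.resize(cv2.imread("pics/top0.png")[150:250,240:340],None,fx=4,fy=4,interpolation=2)
cv2.imwrite("pics/c.png",np.hstack([a,b]))
print(read_state()["eef_rot"])
E
```

```text
knob (array([643. , 140.8, 187.6]), np.float64(2.26045579359587))
axis (array([587.5, 172.5, 157.2]), np.float64(3.8029308228817316))
[644.8 140.2 190. ] [641.7 139.9 190. ]
[591.4 171.1 155. ] [586.5 171.1 155. ]
(array([ 586. , -247.9,  181.6]), np.float64(1.466607696542262))
[-3.1 -0.   2.8]
```

View pics/c.png

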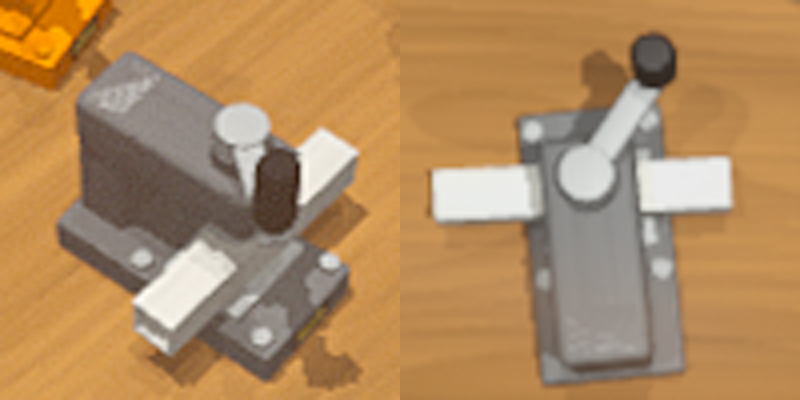

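The crop shows the rung held in the clamp, with the front and its tab at scene (373,286). The knob is at scene (364,252) and top (303,165), and the boss is at scene (356,236) and top (286,193).

```bash
python3 - <<'E'
from h import *
import cell
np.set_printoptions(precision=2,suppress=True)
k,_=tri(ray("scene",364.2,251.8),ray("top",302.,165.7)); a,e=tri(ray("scene",355.7,235.7),ray("top",286.4,193.3))
d=k-a; print(k,a,e,np.hypot(d[0],d[1]),np.degrees(np.arctan2(d[1],d[0])))
# knob/boss at known heights, each cam
s=read_state(); print(s["eef_pos"],s["eef_rot"],s["joints"],getattr(cell,"grasp_offset",None))
y=s["eef_rot"][2]; X=np.array([np.cos(y),np.sin(y)]);Y=np.array([np.sin(y),-np.cos(y)])
w=k[:2]-s["eef_pos"][:2]; print("shift tool xy mm",w@X,w@Y)
print("tab px",proj("scene",[a[0]+62,a[1]+6,15]),proj("top",[a[0]+62,a[1]+6,15]))
E
```

```text
[644.15 140.06 186.87] [586.2  175.87 161.46] 3.8727940066503472 68.12439917218968 -31.70941223360595
[175.5  521.2  205.34] [-3.14 -0.    2.82] [ 1.18  0.3   1.52  0.    1.32 -0.07] 18.8
shift tool xy mm -565.7748243714808 -211.6510322888048
tab px [372.3  286.08] [286.9  176.51]
```

```bash
python3 -m jog '[[94,[0,0,-1],0],[94,[0,0,-0.9],0],[70,[-0.629,-0.235,0],0],[70,[-0.629,-0.235,0],0],[70,[-0.629,-0.235,0],0],[70,[-0.629,-0.235,0],0],[70,[-0.629,-0.235,0],0],[70,[-0.629,-0.235,0],0],[70,[-0.629,-0.235,0],0],[70,[-0.629,-0.235,0],0],[70,[-0.629,-0.235,0],0],[70,[-0.629,-0.235,0],0],[70,[-0.629,-0.235,0],0],[70,[-0.629,-0.235,0],0],[70,[-0.629,-0.235,0],0],[70,[-0.629,-0.235,0],0],[70,[-0.629,-0.235,0],0],[70,[-0.629,-0.235,0],0],[70,[-0.629,-0.235,0],0],[70,[-0.629,-0.235,0],0]]' 20 && python3 -m jog '[[70,[0,0,0],0.037],[70,[0,0,0],0.037],[70,[0,0,0],0]]'
cat > go.py <<'E'
from h import *
np.set_printoptions(precision=2,suppress=True)
A=np.array([586.2,175.9])
s=read_state();y=s["eef_rot"][2];X=np.array([np.cos(y),np.sin(y)]);Y=np.array([np.sin(y),-np.cos(y)])
def toolshift(k):
    w=np.array(k)-s["eef_pos"][:2];return w@X,w@Y
E
python3 - <<'E'
from go import *
print(s["eef_pos"],s["eef_rot"],s["joints"],toolshift([644.15,140.06]))
E
```

```text
clock: 2.4
eef_pos: [645.4, 139.1, 300.4]
eef_rot: [-3.142, -0.0, 2.817]
wrist_force: [0.7, 0.4, -0.6]
finger_gap: 69.8
finger_force: 0.0
clock: 2.7
eef_pos: [644.6, 139.9, 300.1]
eef_rot: [-3.141, -0.0, 2.582]
wrist_force: [-0.1, -0.1, 0.0]
finger_gap: 69.7
finger_force: 0.0
[644.63 139.94 300.15] [-3.14 -0.    2.58] [ 0.16  0.52  1.   -0.    1.62 -0.85] (np.float64(0.4760738221528214), np.float64(-0.1510740599794655))
```

```bash
python3 -m jog '[[70,[0,0,0.4],0],[70,[0,0,0.4],0],[70,[0,0,0.4],0],[70,[0,0,0.4],0],[70,[0,0,0.3],0],[70,[0,0,0.3],0],[70,[0,0,0.3],0],[70,[0,0,0],0]]' && python3 -m jog '[[20,[0,0,0],0],[20,[0,0,0],0],[20,[0,0,0],0],[20,[0,0,0],0],[20,[0,0,0],0],[20,[0,0,0],0]]' 25
python3 - <<'E'
from go import *
print(s["eef_pos"],s["finger_gap"],s["joints"])
a=save("scene","s2");b=save("top","t2")
cv2.imwrite("pics/c2.png",cv2.resize(np.hstack([a[190:310,280:400],b[120:240,230:350]])[:,:,::-1],None,fx=3.3,fy=3.3,interpolation=2))
E
```

```text
clock: 3.5
eef_pos: [643.8, 140.1, 173.2]
eef_rot: [-3.139, -0.002, 2.586]
wrist_force: [-0.5, 0.4, -0.1]
finger_gap: 70.0
finger_force: 0.0
clock: 4.1
eef_pos: [644.4, 139.6, 175.6]
eef_rot: [-3.141, 0.0, 2.584]
wrist_force: [-2.9, -3.9, 3.5]
finger_gap: 25.6
finger_force: 12.5
[644.36 139.63 175.62] 25.58774084245834 [ 0.16  0.57  1.21 -0.    1.36 -0.85]
```

View pics/c2.png

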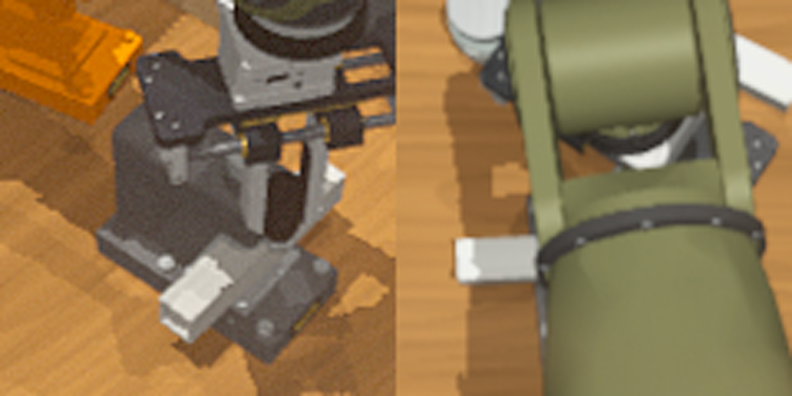

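Knob gripped with a gap of 25.6 mm, and the front of the base at scene (373,286) is in clear view. I start carrying it round.

```bash
python3 -m jog '[[20,[0.008,-0.146,0],0.0333],[20,[0.008,-0.146,0],0.0333],[20,[0.008,-0.146,0],0.0333],[20,[0.008,-0.146,0],0.0333],[20,[0.008,-0.146,0],0.0333],[20,[0,0,0],0]]' 30
cat > tab.py <<'E'
from go import *
import sys
n=sys.argv[1];im=save("scene",n)
p=s["eef_pos"][:2]-A
print("r",np.hypot(*p),"ang",np.degrees(np.arctan2(p[1],p[0])),"yaw+180",np.degrees(y)-180,s["eef_pos"],s["joints"][5])
r=cv2.imread("pics/s2.png")[268:312,345:401].astype(int);c=im[268:312,345:401,::-1].astype(int)
hsv=lambda a:cv2.cvtColor(a.astype(np.uint8),cv2.COLOR_BGR2HSV)
print("changed px",(np.abs(r-c).sum(2)>60).sum())
cv2.imwrite(f"pics/{n}c.png",cv2.resize(np.hstack([r,c]).astype(np.uint8),None,fx=6,fy=6,interpolation=2))
E
python3 tab.py s3
```

```text
clock: 4.8
eef_pos: [618.2, 114.6, 175.7]
eef_rot: [3.141, 0.001, 2.057]
wrist_force: [0.7, -5.9, 0.4]
finger_gap: 25.3
finger_force: 30.0
r 69.11689102736632 ang -62.45584084439934 yaw+180 -62.151379543325675 [618.16 114.62 175.7 ] -0.36030512129072534
changed px 483
```

View pics/s3c.png

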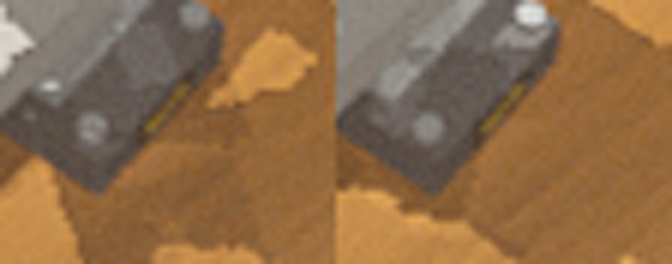

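The tab is flush: only a thin brass strip shows at about (372,286), the same in both pictures.

```bash
cat >> tab.py <<'E'
h=hsv(c);m=(h[...,0]>=19)&(h[...,0]<=34)&(h[...,1]>140)&(h[...,2]>60)
l,st,*_=0,0
nn,l,st,ce=cv2.connectedComponentsWithStats(m.astype(np.uint8),connectivity=8)
print("brass",[(int(q[4]),ce[i].round(1).tolist()) for i,q in enumerate(st) if i and q[4]>5])
E
python3 -m jog '[[20,[0.008,-0.146,0],0.0333],[20,[0.008,-0.146,0],0.0333],[20,[0,0,0],0]]'
python3 tab.py s4
python3 - <<'E'
from go import *
t=np.array([586.2+60,175.9+6])
for e in(0,8,16):print(proj("scene",[*(t+[e,e*.095]),20])-[345,268])
im=cv2.imread("pics/s4.png");h=cv2.cvtColor(im,cv2.COLOR_BGR2HSV)
for v in range(280,295):print([tuple(map(int,h[v,u])) for u in range(368,380,2)])
E
```

```text
clock: 5.15
eef_pos: [604.6, 109.0, 175.7]
eef_rot: [3.141, 0.001, 1.848]
wrist_force: [-1.3, -7.6, 0.7]
finger_gap: 25.3
finger_force: 30.0
r 69.36530529736974 ang -74.64233783127558 yaw+180 -74.13882321228574 [604.57 109.01 175.73] -0.15709669086912162
changed px 452
brass [(15, [27.3, 17.7])]
[26.85 16.46]
[29.49 18.2 ]
[32.14 19.95]
[(12, 36, 107), (6, 31, 115), (16, 33, 115), (0, 28, 111), (9, 78, 78), (10, 53, 86)]
[(9, 30, 109), (9, 37, 110), (7, 38, 114), (12, 40, 96), (15, 121, 84), (15, 100, 110)]
[(11, 36, 112), (10, 40, 115), (13, 28, 110), (13, 111, 106), (17, 120, 108), (14, 143, 144)]
[(13, 41, 112), (10, 34, 111), (5, 31, 99), (20, 167, 125), (12, 123, 104), (15, 166, 149)]
[(16, 34, 112), (16, 34, 113), (9, 56, 91), (19, 156, 116), (14, 158, 136), (15, 159, 152)]
[(2, 31, 117), (9, 34, 104), (19, 160, 102), (16, 137, 104), (14, 157, 153), (14, 156, 150)]
[(14, 34, 112), (14, 63, 93), (19, 150, 119), (13, 149, 120), (15, 159, 151), (14, 152, 151)]
[(11, 40, 109), (18, 139, 99), (19, 150, 119), (13, 152, 154), (14, 152, 154), (15, 165, 153)]
[(2, 49, 88), (20, 164, 137), (14, 114, 119), (15, 160, 158), (15, 158, 157), (16, 147, 160)]
[(16, 98, 83), (21, 150, 129), (15, 152, 153), (16, 154, 159), (16, 156, 162), (15, 153, 158)]
[(12, 91, 73), (15, 116, 112), (15, 151, 164), (16, 156, 157), (14, 153, 158), (15, 154, 151)]
[(15, 92, 83), (15, 139, 139), (15, 166, 161), (15, 151, 157), (15, 157, 153), (17, 170, 150)]
[(13, 123, 91), (14, 148, 158), (15, 149, 163), (16, 149, 157), (15, 152, 158), (15, 149, 152)]
[(14, 150, 136), (15, 152, 164), (15, 151, 157), (15, 154, 154), (16, 160, 151), (15, 155, 151)]
[(15, 158, 158), (15, 162, 157), (14, 158, 155), (15, 156, 155), (15, 159, 149), (15, 152, 153)]
```

```bash
R='';
python3 -m jog '[[20,[0.008,-0.146,0],0.0333],[20,[0.008,-0.146,0],0.0333],[20,[0,0,0],0]]'
python3 tab.py s5
```

```text
clock: 5.5
eef_pos: [590.0, 106.4, 175.7]
eef_rot: [3.141, 0.002, 1.638]
wrist_force: [-2.3, -8.8, 2.1]
finger_gap: 25.3
finger_force: 30.0
r 69.56384976617753 ang -86.87514116276398 yaw+180 -86.1259699009611 [589.99 106.44 175.69] 0.0509648201605052
changed px 572
brass [(12, [27.5, 17.5])]
```

```bash

python3 -m jog '[[20,[0.008,-0.146,0],0.0333],[20,[0.008,-0.146,0],0.0333],[20,[0.008,-0.146,0],0.0333],[20,[0,0,0],0]]'
python3 tab.py s6
```

```text
clock: 5.95
eef_pos: [567.9, 108.5, 175.6]
eef_rot: [3.141, 0.002, 1.325]
wrist_force: [-4.9, -8.1, 3.7]
finger_gap: 25.6
finger_force: 30.0
r 69.81403238143693 ang -105.20389997361792 yaw+180 -104.09430505845972 [567.89 108.53 175.62] 0.3726765561601236
changed px 909
brass [(10, [26.9, 18.2])]
```

```bash

python3 -m jog '[[20,[0.008,-0.146,0],0.0333],[20,[0.008,-0.146,0],0.0333],[20,[0,0,0],0]]'
python3 tab.py s7
```

```text
clock: 6.3
eef_pos: [554.1, 113.8, 175.6]
eef_rot: [3.141, 0.001, 1.116]
wrist_force: [-5.4, -5.4, 3.2]
finger_gap: 25.5
finger_force: 30.0
r 69.90327611869033 ang -117.34615080003374 yaw+180 -116.0704748015468 [554.09 113.81 175.64] 0.5938576289885587
changed px 1010
brass [(12, [27.2, 17.9])]
```

View pics/s7c.png

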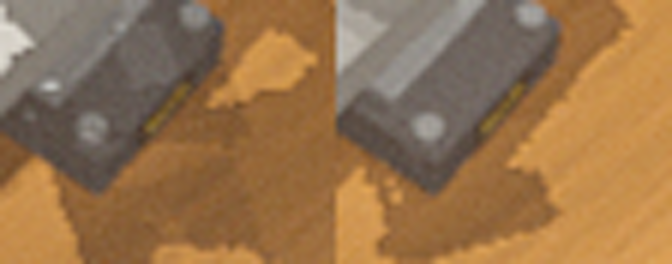

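The tab is still flush, with the brass strip at about (372,286). Detector confirmed, so I go on in 18° steps.

```bash

python3 -m jog '[[20,[0.008,-0.146,0],0.0333],[20,[0.008,-0.146,0],0.0333],[20,[0.008,-0.146,0],0.0333],[20,[0,0,0],0]]'
python3 tab.py s8
```

```text
clock: 6.75
eef_pos: [536.3, 126.8, 175.7]
eef_rot: [3.141, 0.001, 0.803]
wrist_force: [-5.1, -3.5, 3.2]
finger_gap: 25.3
finger_force: 30.0
r 70.00837279019497 ang -135.4505960443501 yaw+180 -133.99605893547272 [536.31 126.79 175.66] 0.934144911977583
changed px 1397
brass [(40, [27.6, 18.3])]
```

```bash

python3 -m jog '[[20,[0.008,-0.146,0],0.0333],[20,[0.008,-0.146,0],0.0333],[20,[0,0,0],0]]'
python3 tab.py s9
```

```text
clock: 7.1
eef_pos: [527.2, 138.3, 175.7]
eef_rot: [3.141, -0.0, 0.596]
wrist_force: [-2.2, -1.8, 1.9]
finger_gap: 25.5
finger_force: 30.0
r 70.00785750664315 ang -147.48351713012337 yaw+180 -145.8691963009367 [527.17 138.27 175.65] 1.1645594291640606
changed px 1547
brass [(76, [29.1, 18.7])]
```

View pics/s9c.png

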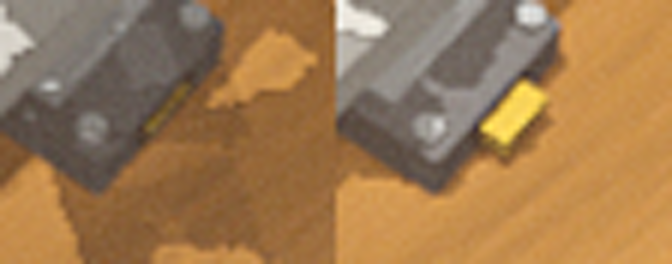

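The tab is now clearly out, with its bright top face at about (374,287). I take one small step to see whether it still grows.

```bash

python3 -m jog '[[20,[0.008,-0.146,0],0.0333],[20,[0,0,0],0],[20,[0,0,0],0]]'
python3 tab.py s10
python3 - <<'E'
from h import *
for n in("s8","s9","s10"):
    h=cv2.cvtColor(cv2.imread(f"pics/{n}.png"),cv2.COLOR_BGR2HSV).astype(int)
    print(n)
    B=cv2.resize(cv2.imread(f"pics/{n}.png"),None,fx=4,fy=4,interpolation=cv2.INTER_LINEAR)
    H=cv2.cvtColor(B,cv2.COLOR_BGR2HSV).astype(int)
    for lat in(-8,0,8):
        out=[]
        for e in range(-4,26,2):
            u,v=proj("scene",[646.2+e-lat*.095,181.9+e*.095+lat,20]);out.append(int(H[int(v*4+2),int(u*4+2),0]))
        print(lat,out)
E
```

```text
clock: 7.45
eef_pos: [523.7, 144.4, 175.6]
eef_rot: [-3.141, -0.0, 0.497]
wrist_force: [-1.9, -0.9, 3.4]
finger_gap: 25.7
finger_force: 30.0
r 69.99741856030171 ang -153.28674431473135 yaw+180 -151.5468404811997 [523.67 144.43 175.59] 1.2754493110466887
changed px 1586
brass [(89, [29.6, 19.1])]
s8
-8 [4, 7, 18, 22, 24, 24, 21, 17, 14, 15, 16, 16, 16, 17, 17]
0 [11, 12, 19, 22, 24, 24, 22, 16, 13, 14, 15, 16, 16, 16, 16]
8 [4, 9, 19, 23, 25, 25, 22, 15, 16, 16, 16, 17, 16, 16, 16]
s9
-8 [0, 8, 18, 22, 23, 23, 23, 23, 24, 22, 18, 15, 15, 16, 16]
0 [11, 11, 19, 22, 23, 23, 23, 23, 24, 23, 18, 15, 14, 15, 16]
8 [3, 8, 21, 23, 24, 23, 23, 23, 23, 22, 17, 16, 16, 16, 16]
s10
-8 [3, 4, 18, 22, 23, 23, 23, 23, 23, 23, 24, 21, 16, 15, 15]
0 [7, 7, 19, 22, 23, 23, 23, 23, 23, 23, 23, 21, 16, 15, 14]
8 [0, 4, 19, 22, 23, 23, 23, 23, 23, 23, 22, 20, 17, 16, 16]
```

```bash

python3 -m jog '[[20,[0.008,-0.146,0],0.0333],[20,[0,0,0],0],[20,[0,0,0],0]]'
python3 tab.py s11
python3 - <<'E'
from h import *
for n in("s7","s8","s9","s10","s11"):
    B=cv2.resize(cv2.imread(f"pics/{n}.png"),None,fx=4,fy=4,interpolation=cv2.INTER_LINEAR)
    H=cv2.cvtColor(B,cv2.COLOR_BGR2HSV).astype(int)
    out=[]
    for e in range(-4,26,1):
        q=[proj("scene",[646.2+e-l*.095,181.9+e*.095+l,20]) for l in(-8,-4,0,4,8)]
        out.append(int(np.mean([H[int(v*4+2),int(u*4+2),0] for u,v in q])))
    print(n,out)
E
```

```text
clock: 7.8
eef_pos: [520.8, 151.0, 175.6]
eef_rot: [-3.141, -0.001, 0.391]
wrist_force: [1.9, -2.0, 3.0]
finger_gap: 25.6
finger_force: 30.0
r 69.9799896871075 ang -159.12610270012118 yaw+180 -157.57388446628602 [520.81 150.97 175.61] 1.3937523016791526
changed px 1619
brass [(92, [29.8, 19.1])]
s7 [9, 9, 10, 13, 15, 17, 18, 19, 18, 17, 14, 13, 14, 14, 15, 14, 14, 14, 15, 15, 15, 15, 15, 15, 16, 16, 16, 16, 16, 16]
s8 [5, 138, 75, 15, 18, 20, 22, 23, 24, 24, 24, 23, 21, 18, 16, 15, 14, 14, 14, 15, 15, 16, 16, 16, 16, 16, 16, 16, 16, 16]
s9 [4, 104, 41, 15, 18, 20, 22, 23, 23, 23, 23, 23, 23, 23, 23, 23, 23, 23, 22, 20, 17, 15, 15, 14, 15, 15, 15, 15, 16, 16]
s10 [3, 137, 73, 14, 18, 20, 22, 22, 23, 23, 23, 23, 23, 23, 23, 23, 23, 23, 23, 23, 23, 22, 20, 19, 16, 15, 15, 14, 15, 15]
s11 [3, 106, 7, 14, 18, 20, 21, 22, 23, 23, 23, 23, 23, 23, 23, 23, 23, 23, 23, 23, 23, 23, 21, 20, 18, 16, 15, 14, 14, 15]
```

The tab has stopped growing: the last 6° added under 1 mm. It is fully out, so I release and retreat upward.

```bash

python3 -m jog '[[60,[0,0,0],0],[60,[0,0,0],0],[60,[0,0,0],0],[60,[0,0,0],0],[60,[0,0,-0.2],0],[60,[0,0,-0.4],0],[60,[0,0,-0.6],0],[60,[0,0,-0.6],0],[60,[0,0,-0.6],0],[60,[0,0,-0.6],0],[60,[0,0,0],0],[60,[0,0,0],0]]'
python3 tab.py s12
python3 - <<'E'
from h import *
camera("top")
for c in("scene","top"):print([(round(r["conf"],2),np.round(r["rect"]).tolist()) for r in regions_of(c,"spare_knob")])
E
```

```text
clock: 9.05
eef_pos: [520.4, 151.0, 326.0]
eef_rot: [3.141, -0.001, 0.388]
wrist_force: [0.9, 0.1, -0.9]
finger_gap: 60.1
finger_force: 0.0
r 70.30052622024152 ang -159.29840197015514 yaw+180 -157.79264258620313 [520.44 151.05 325.96] 1.3980488409027265
changed px 1459
brass [(93, [29.9, 19.1])]
[(0.85, [198.0, 354.0, 20.0, 22.0])]
[(0.61, [476.0, 195.0, 22.0, 15.0])]
```

View pics/s12.png

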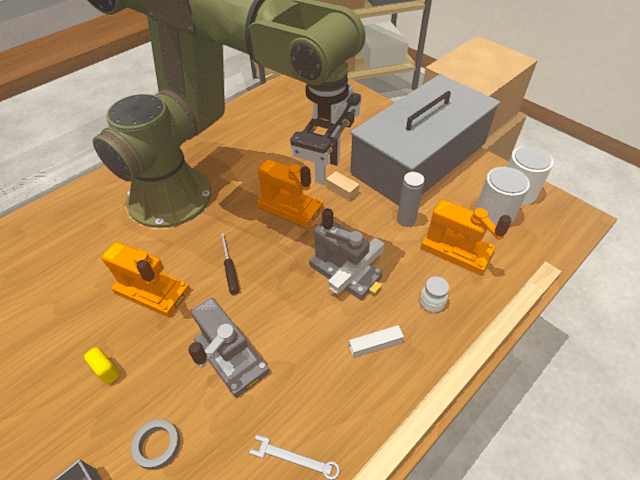

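View pics/s12c.png

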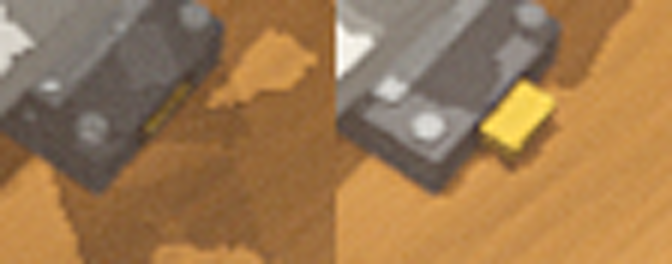

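The tab is still fully out at (375,287), the turned knob rests at (327,218), and the gripper is clear above it. The spare knob at (198,354) has not moved.

```bash
python3 -c "
from cell import *
print(sign_off())"
```

```text
the job is handed in; nothing more can be done
None
```

The job is handed in: I turned the rung clamp's crank about 127° clockwise until its brass tab was fully out, then let go with the gripper clear above it; the empty clamp's crank was not touched.

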